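# Open the wax waste box and wipe the trimmings into it

### The job

Clear the trimming station: lift the hinged lid of its waste box, which has a finger lip in front, and lay it right back until it rests on its stop by itself. Then, with the scraper block and without touching them with the fingers, wipe all four wax trimmings off the tray into the open box, and leave the scraper standing upright on the cleared tray, let go, with the lid still open. Do not disturb the two cassettes, the pot or the dropper bottle beside the work.

Things in the scene. Friction and masses are not known exactly. Their poses are not given: they have to be found in the camera images.
- station: sheet-steel trimming station, fixed: tray and waste box in one, grey painted sides, bare tray floor and lid. Origin on the bench (z = 0) under the middle of the tray's open edge; +x away from the robot, +y along the tray away from the waste box, z up. The box takes y -0.120 to 0, the tray y 0 to 0.200, both x -0.051 to 0.051
- tray_edge (a point): middle of the tray's open edge, at x 0, y 0, z 0.060 of the station, axes as the station's. The tray's smooth level floor is at this height, from y 0 to 0.197, inner width x -0.048 to 0.048, with upstands 15 mm high along both long sides and at the far (+y) end and none at y = 0, where it drops into the box
- box_floor (a point): middle of the waste box's floor inside, at x 0, y -0.060, z 0.009 of the station. Inside 96 mm (x) by 114 mm (y), 51 mm deep; rim level with the tray floor. The lid, a 122 mm wide steel sheet, closes it
- lid (a joint): angle of the waste box lid in rad, 0 closed (level), 1.80 on its stop (leaning back a little past upright against two stop arms). About 250 g, low friction, no spring: falls shut when let go below about 1.5, settles on the stop by itself when taken past about 1.65
- lid_hinge (a point): middle of the lid's hinge line, at x 0.0525, y -0.060, z 0.0625 of the station, behind the box; the hinge line runs along the station's y
- lip (a point): middle of the outer edge of the lid's finger lip, 129 mm from the hinge line; moves with the lid. The lip is a flat tongue in the lid's plane, 80 mm wide (y), 3 mm thick, hem 6 mm. Closed, it stands out 25 mm in front of the box, 62 mm above the bench, nothing under it: hook it from below with shut fingers tilted about 40 deg (pointing down and away from the robot)
- scraper: scraper block, loose, about 160 g, 64 mm high: grey foot 84 x 24 mm, 12 mm high, with steel strips, and a black grip 60 x 26 mm above it from z 20 to 64 mm. Origin at the centre of its underside, x along its 84 mm length, y through its thickness, z up (symmetrical in x and y). Starts upright on the bench; its length fits across the tray with 6 mm to spare at each end
- chip_1: lump of trimmed ivory paraffin wax, rigid, 10 g, about 26 x 18 x 9 mm; origin at the centre of its underside. Starts lying on the tray between 20 and 140 mm from the tray's open edge
- chip_2: lump of trimmed ivory paraffin wax, rigid, 10 g, about 23 x 22 x 8 mm; origin at the centre of its underside. Starts lying on the tray between 20 and 140 mm from the tray's open edge
- chip_3: lump of trimmed ivory paraffin wax, rigid, 10 g, about 30 x 20 x 8 mm; origin at the centre of its underside. Starts lying on the tray between 20 and 140 mm from the tray's open edge
- chip_4: lump of trimmed ivory paraffin wax, rigid, 10 g, about 25 x 20 x 10 mm; origin at the centre of its underside. Starts lying on the tray between 20 and 140 mm from the tray's open edge
- tissue_cassette_1: flat white slotted tissue cassette, 36 x 45 x 7 mm, origin at the centre of its underside; leave alone
- tissue_cassette_2: flat pink slotted tissue cassette, 34 x 44 x 7 mm, origin at the centre of its underside; leave alone
- pot: small screw-cap pot, 48 mm across, 52 mm high, origin at the centre of its underside; leave alone
- bottle: small dropper bottle, 28 mm across, 94 mm high, origin at the centre of its underside; leave alone

How it is judged:
By the outcome, as a careful person would: the job done as asked, in the order asked, and still so for the second after the job is handed in, with the robot touching nothing.
It also fails if it takes over 61 s, if anything falls off the work surface, if the arm or the gripper's body presses on something with over 40 N, if the wrist force passes 120 N, or if a joint passes its speed limit or range.

### The arm

A 7-joint arm with a two-finger parallel gripper is mounted at the origin on a cart in front of the work surface, level with it; the furniture and walls round the work are solid. World frame = base frame: x ahead of the robot, y to its left, z up, the work surface at z = 0. Lengths are in m, angles in rad, forces in N, time in s.
With the tool pointing down it reaches from about 0.35 to 0.9 m from the base axis. Payload 8.1 kg.
Tool frame: the origin (TCP) lies at the very end of the fingers, on their centre line; the grasp point (between the pads) lies 19 mm behind it; z points along the fingers, y is the line along which they close (so a half turn about z gives the same grasp; the last joint's range is limited). The gripper opens to 85 mm and grips with 20 to 120 N. Pads are 22 mm wide; open, the fingers measure 114 mm over their backs; the gripper's body (76 mm by 85 mm) begins 54 mm behind the grasp point. The pads swing forward as they close: fully open they stand 13 mm farther back than shut.
Start: joints at [1.026, 0.434, 0.025, 1.573, -0.012, 1.134, -0.075], TCP at [0.267, -0.565, 0.231] pointing down, gripper open.
Joint ranges: [-2.62, 2.62], [-0.44, 2.09], [-1.27, 1.32], [0.08, 2.57], [-1.32, 4.46], [0.12, 2], [-2.74, 2.74]. Speed limits (rad/s): [2.22, 2.22, 3.01, 3.01, 3.14, 3.14, 3.14].

### API

Orientations are given as a unit quaternion [x, y, z, w].
In Python, from cell import bot gives the robot as it stands. Calls block until the motion is done:
- bot.goto(position, orientation): joint-space move of the TCP to a pose.
- bot.servo_line(position, speed=0.15, frame=None): straight line of the TCP; frame=None keeps the orientation; speed is the mean speed in m/s.
- bot.move_j(angles): joint-space move.
- bot.gripper_to(opening, strength=None): opening from 0.0 (shut) to 1.0 (fully open); strength is the grip in N (None keeps the last); returns when the fingers have stopped.
- bot.dwell(seconds).
- bot.inverse_kinematics(position, orientation): joint angles nearest the present ones, or None.
- bot.get_state(): the state.
- bot.grab_frame(name): name is "side" or "top" or "wrist"; returns the picture (480x640x3 uint8, red, green, blue); there is no depth.
- bot.camera_params(name): a dict with "intrinsics" (3x3 intrinsics, pixels), "eye" and "attitude" of the camera in the world. Camera axes: x right, y up, looking along -z (the intrinsics and any distortion apply to the point x, -y, -z); pixel columns grow to the right and rows downward; lengths in m; the calibration is good to about 2 mm. A picture is of the moment at which its call begins: read the wrist's pose just before it. camera_params takes no time and is no camera call; for the wrist camera it gives the pose at the moment of the call.
A pose or a line that the arm cannot do raises bot.MotionError and nothing moves.
- bot.sign_off(): hands the job in; it is judged then, once.
Trained networks look in the newest picture that a camera, given by its name, has taken for a name from the list of things; names that differ only in an ending like _2 or _b are one class to them, and where a whole thing is asked for, a point or a joint stands for the part that bears it (a point fixed in the world has none). Each returns a list of dicts, best first, with "confidence" (0 to 1); they miss things now and then, are a little off and sometimes report something else, mostly with a low value. They report only what shows in the picture. A call takes as long as a camera call.
- bot.trace(camera, query): "region" (480x640 bool, what is visible of it).
- bot.mark_of(camera, query): "at" ([x, y, z] in m, in the coordinates of the camera as it stood for that picture, good to about 4 mm: a listed point, or the origin of a listed thing).
The state is a dict: "time": time; "joint_positions": joint angles; "joint_velocities": joint speeds; "tau": joint torques, N m; "tool_pos": TCP position; "orientation": TCP orientation; "force": force on the tool from outside, world axes, zero at the start; "moment": the same for the moment, N m; "opening": opening from 0.0 (shut) to 1.0 (fully open); "finger_force": force on a finger pad.
Only numpy, scipy, OpenCV 4.12 (cv2) and the standard library are available. Lean on these libraries where they do the work, as an engineer would, in place of code of your own. Each camera call takes 0.05 s, during which the arm holds its last target. There are 200 camera calls.

## Working session

There is one attempt and no reset: what is moved stays moved. The work goes in short steps, each a Python script; the robot and the scene stay as the last script left them, time stands still between calls to the robot, and variables do not carry over. Pictures are saved under pics/ and viewed, at most 10 in all, crops included, and the job is handed in when it is done.

```bash
ls; mkdir -p pics
cat > h.py <<'E'
from cell import bot
import numpy as np, cv2
from scipy.spatial.transform import Rotation as R
def cp(n):
    p=bot.camera_params(n); a=np.array(p["attitude"],float)
    Rm=R.from_quat(a).as_matrix() if a.size==4 else a.reshape(3,3)
    return np.array(p["intrinsics"]),np.array(p["eye"]),Rm,p
def shot(n,f=None):
    c=cp(n); im=bot.grab_frame(n)
    if f: cv2.imwrite('pics/'+f,im[:,:,::-1])
    return c,im
def world(c,at): return c[1]+c[2]@np.array(at)
def pix(c,w):
    q=c[2].T@(np.array(w)-c[1]); q=np.array([q[0],-q[1],-q[2]]); u=c[0]@q; return u[:2]/u[2]
def marks(n,c,names,k=1):
    for q in names:
        r=bot.mark_of(n,q)
        for d in r[:k]:
            w=world(c,d["at"]); print(n,q,round(d["confidence"],2),w.round(4),pix(c,w).round(0))
        if not r: print(n,q,'none')
E
python3 - <<'E'
from h import *
print(bot.get_state()); print(bot.camera_params("top"),bot.camera_params("side").keys())
ims=[]
for n in("top","side"):
    c,im=shot(n,n+'0.png'); ims.append(im)
    marks(n,c,["station","tray_edge","box_floor","lid_hinge","lip","scraper","pot","bottle"])
    marks(n,c,["chip_1","tissue_cassette_1"],5)
E
```

```text
pics
{'time': 0.0, 'joint_positions': array([ 1.0264088 ,  0.43519975,  0.02498085,  1.5741053 , -0.01159582,
        1.13401052, -0.07509872]), 'joint_velocities': array([-0.00237383, -0.00028555,  0.0011561 , -0.00134019,  0.00025956,
       -0.00036265, -0.00069846]), 'tau': array([-2.22147160e-04, -6.70483232e+01,  1.02489252e+00, -3.16218102e+01,
        1.55280624e-02,  1.25241245e-02, -6.85760739e-06]), 'tool_pos': array([ 0.2669457 , -0.5645561 ,  0.23053733]), 'orientation': array([ 9.75709815e-01,  2.19065595e-01, -2.45104468e-04, -7.49935697e-04]), 'force': array([-0.23822693,  1.49452777,  0.76151903]), 'moment': array([-0.0343856 ,  0.02052997,  0.00191276]), 'finger_force': 0.0, 'opening': 0.9953116653808803}
{'intrinsics': array([[515.766431  ,   0.        , 316.82438219],
       [  0.        , 515.766431  , 244.52346866],
       [  0.        ,   0.        ,   1.        ]]), 'eye': array([0.47123613, 0.00171772, 1.17373346]), 'attitude': array([-0.02443477,  0.02224123,  0.71591105, -0.69740924])} dict_keys(['intrinsics', 'eye', 'attitude'])
top station 0.55 [ 0.5122 -
[... 768 characters left out ...]
y_edge 0.86 [ 0.5083 -0.2096  0.0603] [353. 216.]
side box_floor none
side lid_hinge 0.71 [ 0.5628 -0.2607  0.0625] [334. 208.]
side lip 0.69 [ 0.4712 -0.1731  0.0568] [368. 223.]
side scraper 0.85 [ 0.5167  0.119  -0.0021] [326. 308.]
side pot 0.61 [ 6.265e-01  1.388e-01 -2.000e-04] [262. 308.]
side bottle 0.67 [0.5868 0.2592 0.0026] [263. 348.]
side chip_1 0.56 [ 0.4688 -0.0963  0.0566] [366. 235.]
side chip_1 0.56 [ 0.5185 -0.1491  0.0592] [346. 224.]
side chip_1 0.47 [ 0.5224 -0.0924  0.0601] [340. 233.]
side chip_1 0.44 [ 0.4691 -0.1737  0.0557] [369. 223.]
side tissue_cassette_1 0.94 [ 0.4453  0.2879 -0.0023] [355. 372.]
side tissue_cassette_1 0.72 [ 0.559   0.3352 -0.0054] [266. 387.]
```

View pics/top0.png

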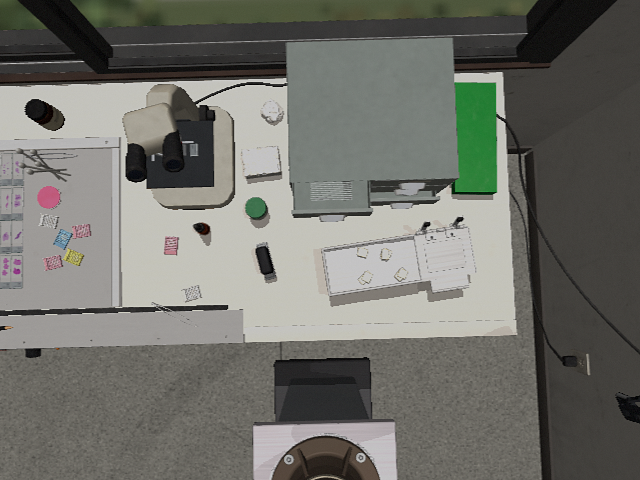

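View pics/side0.png

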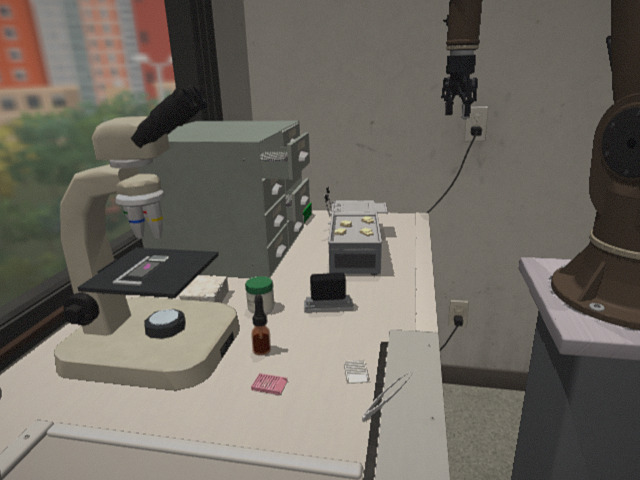

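Top view: the station has its tray to the left, with chips at about (362–400, 252–278). The lid is closed at about (445,255) with its lip at (449,287), and the scraper is at (264,260). A tall drawer cabinet stands behind. I'll look closer with the wrist camera.

```bash
cat >> h.py <<'E'
def down(a,tilt=0.0,t=None):
    """tool pointing down, tool x at yaw a; tilted so it points toward +x' by tilt"""
    x=np.array([np.cos(a),np.sin(a),0]); z=np.array([0,0,-1.])
    zz=np.cos(tilt)*z+np.sin(tilt)*x; xx=np.cos(tilt)*x-np.sin(tilt)*z
    return R.from_matrix(np.c_[xx,np.cross(zz,xx),zz]).as_quat()
E
python3 - <<'E'
from h import *
s=bot.get_state(); c=cp("wrist"); Rt=R.from_quat(s["orientation"]).as_matrix()
print("cam in tool",Rt.T@(c[1]-s["tool_pos"]), "look",Rt.T@(-c[2][:,2]))
bot.goto([0.46,-0.2,0.33],down(0.13)); 
for i,p in enumerate([[0.46,-0.22,0.33],[0.44,-0.10,0.33],[0.46,0.10,0.30]]):
    bot.goto(p,down(0.13)); bot.dwell(.2)
    c,im=shot("wrist",f"w{i}.png")
    if i<2: marks("wrist",c,["tray_edge","lid_hinge","lip","station"]); marks("wrist",c,["chip_1"],5)
    marks("wrist",c,["scraper"])
    m=[r for q in (["station","lid"] if i<2 else [])+["scraper"] for r in [(q,bot.trace("wrist",q)[:1])]]
    for q,r in m:
        if r:
            pts=np.argwhere(r[0]["region"])[:,::-1].astype(np.float32)
            print(q,cv2.minAreaRect(pts))
            np.save(f"pics/{q}{i}.npy",r[0]["region"])
    np.save(f"pics/c{i}.npy",np.array(c[:3],dtype=object),allow_pickle=True)
print(bot.get_state()["time"])
a=np.hstack([cv2.resize(cv2.imread(f'pics/w{i}.png'),(400,300)) for i in range(2)])
cv2.imwrite('pics/wa.png',a)
E
```

```text
cam in tool [ 0.08538572  0.00050798 -0.14118714] look [-3.27891002e-01 -8.48931057e-04  9.44715179e-01]
wrist tray_edge 0.81 [ 0.5116 -0.212   0.0588] [316. 128.]
wrist lid_hinge 0.67 [ 0.5761 -0.2647  0.0567] [381.  64.]
wrist lip 0.66 [ 0.4429 -0.2781  0.0606] [371. 205.]
wrist station 0.61 [ 0.5128 -0.2103  0.0011] [315. 122.]
wrist chip_1 0.69 [ 0.4781 -0.1666  0.0604] [266. 156.]
wrist chip_1 0.69 [ 0.5292 -0.0948  0.0568] [195.  92.]
wrist chip_1 0.67 [ 0.4733 -0.0968  0.0574] [196. 152.]
wrist chip_1 0.57 [ 0.5224 -0.1457  0.0584] [248. 107.]
wrist scraper 0.84 [ 0.5176  0.1188 -0.0033] [11. 76.]
station ((269.5, 124.5), (167.0, 355.0), 90.0)
lid ((381.0, 137.0), (142.0, 130.0), 90.0)
scraper ((15.499998092651367, 75.99998474121094), (30.999996185302734, 85.99998474121094), 0.0)Traceback (most recent call last):
  File "<stdin>", line 16, in <module>
ValueError: could not broadcast input array from shape (3,3) into shape (3,)
```

View pics/w0.png

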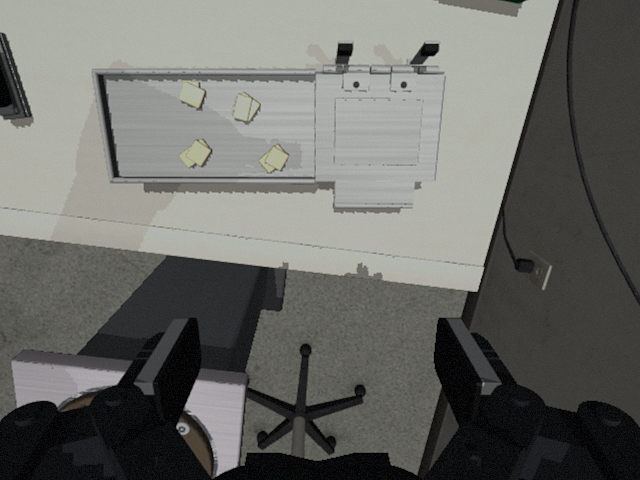

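The wrist view shows the tray outline from (94,70) to (316,182), the lid from (316,68) to (443,182), the lip's front edge at about (335–412, 208), and four chips. I'll fit the station pose to these corners, then take the other two views.

```bash
cat >> h.py <<'E'
def ray(c,uv,z):
    d=np.linalg.inv(c[0])@np.array([uv[0],uv[1],1.]); d=c[2]@np.array([d[0],-d[1],-d[2]])
    return c[1]+d*(z-c[1][2])/d[2]
E
python3 - <<'E'
from h import *
from scipy.optimize import least_squares
c=cp("wrist")
# (station point, pixel)
obs=[((-.0765,-.1,.062),(412,208)),((-.0765,-.02,.062),(335,209)),((-.051,.2,.075),(111,183)),((.051,.2,.075),(94,70)),((.0,-.001,.0635),(316,128))]
def S(p,q): return np.array([p[0]+np.cos(p[2])*q[0]-np.sin(p[2])*q[1],p[1]+np.sin(p[2])*q[0]+np.cos(p[2])*q[1],q[2]+(p[3] if len(p)>3 else 0)])
f=lambda p:np.concatenate([pix(c,S(p,q))-u for q,u in obs])
r=least_squares(f,[.512,-.212,.13,0]); print(r.x,r.fun.round(1)); r=least_squares(f,[.512,-.212,.13]); print(r.x,r.fun.round(1))
for i,p in [(1,[0.44,-0.10,0.33]),(2,[0.43,0.10,0.30])]:
    bot.goto(p,down(0.13)); bot.dwell(.2)
    c,im=shot("wrist",f"w{i}.png")
    if i<2: marks("wrist",c,["tray_edge","lid_hinge","lip","station"])
    marks("wrist",c,["scraper"])
    t=bot.trace("wrist","scraper")
    if t:
        pts=np.argwhere(t[0]["region"])[:,::-1].astype(np.float32); b=cv2.boxPoints(cv2.minAreaRect(pts)); print(b.round(0).tolist()); print([ray(c,u,.012).round(4).tolist() for u in b])
    print(c[1],c[2].tolist())
print(bot.get_state()["time"])
a=np.hstack([cv2.imread(f'pics/w{i}.png')[:300,:400] if i==1 else cv2.imread('pics/w2.png')[:300,100:500] for i in(1,2)]);cv2.imwrite('pics/wa.png',a)
E
```

```text
[ 0.50937345 -0.21244809  0.11725629 -0.0026492 ] [ 0.3 -0.2 -0.4 -2.1 -0.3 -0.5 -0.5  0.3  1.   2.4]
[ 0.50973108 -0.21285895  0.11755654] [ 1.3  0.2  0.2 -1.7 -1.1 -0.2 -1.6 -0.2  1.5  2.3]
wrist tray_edge 0.96 [ 0.51   -0.2109  0.0572] [439. 124.]
wrist lid_hinge 0.89 [ 0.5768 -0.2623  0.0602] [511.  57.]
wrist lip 0.83 [ 0.4418 -0.2795  0.0599] [490. 201.]
wrist station 0.85 [ 5.128e-01 -2.107e-01 -5.000e-04] [425. 118.]
wrist scraper 0.79 [ 0.5138  0.1197 -0.003 ] [121.  76.]
[[68.0, 36.0], [120.0, 24.0], [141.0, 112.0], [89.0, 125.0]]
[[0.5448, 0.1652, 0.012], [0.5631, 0.1129, 0.012], [0.4804, 0.0925, 0.012], [0.46, 0.1481, 0.012]]
[ 0.52496703 -0.09046196  0.47106972] [[0.12676143667093398, 0.9369567588257133, 0.32564331754841036], [-0.9919331393756663, 0.11987827660527872, 0.04120492454165034], [-0.00043032714952617734, -0.32823959372531875, 0.9445944018093597]]
wrist scraper 0.74 [ 0.5129  0.1189 -0.0054] [307.  93.]
[[284.0, 45.0], [314.0, 41.0], [325.0, 131.0], [296.0, 135.0]]
[[0.5527, 0.1452, 0.012], [0.5594, 0.1179, 0.012], [0.4786, 0.0963, 0.012], [0.4713, 0.1255, 0.012]]
[0.51526784 0.10924158 0.44134157] [[0.12617002756456985, 0.9371782202618907, 0.32523546487293065], [-0.9920086004693188, 0.11927779215983925, 0.04113082654625308], [-0.0002464533616041431, -0.32782585585067847, 0.944738136996973]]
5.9
```

View pics/w2.png

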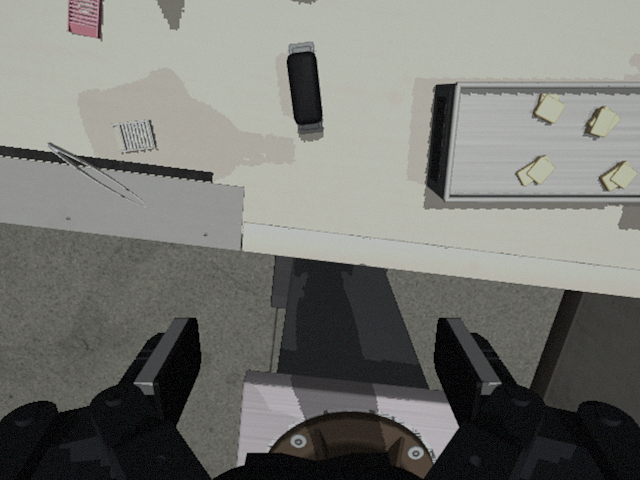

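View pics/w1.png

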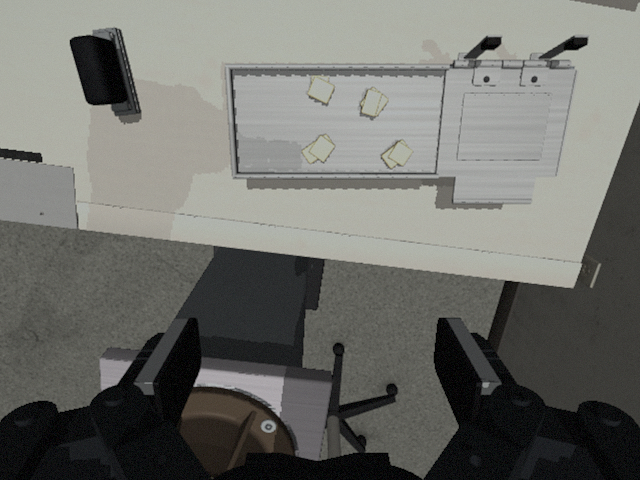

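Both views agree on the station pose, roughly (0.510, −0.213) with yaw 0.117. The scraper is near (0.514, 0.119) with yaw 0.26. Next is the lid.

```bash
cat >> h.py <<'E'
P=np.array([.5102,-.2127,.1175])
def S(q): return np.array([P[0]+np.cos(P[2])*q[0]-np.sin(P[2])*q[1],P[1]+np.sin(P[2])*q[0]+np.cos(P[2])*q[1],q[2]])
E
python3 - <<'E'
from h import *
q=down(P[2],np.radians(40)); 
off=np.array([.0084,.0071])   # TCP -> front corner of the tip
a0=-.147; hz=np.array([.0525,.0625])
def tcp(a):
    r=.1195-.006*max(0,min(1,a)); C=hz+r*np.array([-np.cos(a),np.sin(a)]); t=C-off; return S([t[0],-.06,t[1]])
path=[tcp(a) for a in np.linspace(a0,1.70,9)[1:]]
start=S([-.125,-.06,.038]); pre=S([-.14,-.06,.14]); hook=tcp(a0); print(hook,[bot.inverse_kinematics(p,q) is not None for p in [pre,start,hook]+path])
bot.gripper_to(0,40)
bot.goto(pre,q); bot.servo_line(start,.2); bot.servo_line(hook,.1)
print(bot.get_state()["force"].round(1))
shot("side","s1.png")
for p in path:
    bot.servo_line(p,.15); s=bot.get_state(); print(s["tool_pos"].round(3),p.round(3),s["force"].round(1),s["time"])
c,_=shot("side","s2.png")
E
python3 -c "
import cv2,numpy as np
a=[cv2.resize(cv2.imread(f'pics/s{i}.png')[140:290,290:490],(400,300)) for i in (1,2)]
cv2.imwrite('pics/sa.png',np.hstack(a))"
```

```text
[ 0.44363361 -0.28097433  0.0378967 ] [True, True, True, True, True, False, False, True, True, True, True]Traceback (most recent call last):
  File "<stdin>", line 10, in <module>
cell.MotionError: the arm cannot follow that straight line within its joint ranges
[ WARN:0@0.007] global loadsave.cpp:275 findDecoder imread_('pics/s1.png'): can't open/read file: check file path/integrity
Traceback (most recent call last):
TypeError: 'NoneType' object is not subscriptable
```

Run:
```python
from h import *
print(bot.get_state()["joint_positions"].round(2))
hz=np.array([.0525,.0625])
def tcp(a,tilt):
    off=.011*np.array([np.cos(tilt),np.sin(tilt)]); r=.1195-.006*max(0,min(1,a)); t=hz+r*np.array([-np.cos(a),np.sin(a)])-off; return S([t[0],-.06,t[1]])
for tilt in (30,40,50):
  for dy in (-.5,-.3,0,.3):
   for flip in (0,1):
    q=down(P[2]+dy,np.radians(tilt))
    if flip: q=(R.from_quat(q)*R.from_euler('z',np.pi)).as_quat()
    out=''
    for p in [S([-.14,-.06,.14]),S([-.125,-.06,.038])]+[tcp(a,np.radians(tilt)) for a in np.linspace(-.147,1.7,9)]:
        j=bot.inverse_kinematics(p,q); out+='.' if j is None else 'X'
        if tilt==40 and dy==0 and j is not None: print(j.round(2))
    print(tilt,dy,flip,out)
```

```text
[ 1.79  0.47 -1.    2.35 -0.95  0.24  0.37]
30 -0.5 0 XXXXX.XXXXX
30 -0.5 1 XXXXXXXXXXX
30 -0.3 0 XXXXXXXXXXX
30 -0.3 1 XXXXXXXXXXX
30 0 0 XXXXXXXXXXX
30 0 1 XXXXXXXXXXX
30 0.3 0 XXXXXXXXXXX
30 0.3 1 XXXXXXXXXXX
40 -0.5 0 ...XXXXXXXX
40 -0.5 1 ...XXXXXXXX
40 -0.3 0 X.XXXXXXXXX
40 -0.3 1 X.XXXXXXXXX
[ 1.79  0.47 -1.    2.35 -0.95  0.24  0.37]
[ 1.64  0.75 -0.91  2.4   3.45  0.15  2.37]
[ 1.5   0.76 -0.89  2.36  3.2   0.17  2.52]
[ 1.41  0.62 -0.75  2.35  4.05  0.19  1.61]
[ 1.41  0.55 -0.76  2.33  4.4   0.18  1.21]
[ 1.39  0.47 -0.86  2.22 -1.    0.16  0.19]
[ 1.29  0.44 -0.78  2.19 -0.99  0.19  0.13]
[ 1.19  0.43 -0.71  2.15 -0.99  0.2   0.09]
[ 1.08  0.43 -0.63  2.11 -1.02  0.2   0.08]
40 0 0 XXXXX..XXXX
[ 1.95  0.62 -1.27  2.34  0.12  0.16  2.45]
[ 1.72  0.83 -1.05  2.4   2.58  0.15  0.11]
[ 1.6   0.84 -1.04  2.35  2.48  0.2   0.12]
[ 1.41  0.62 -0.75  2.35  4.05  0.19 -1.53]
[ 1.41  0.55 -0.76  2.33  4.4   0.18 -1.93]
[ 1.62  0.66 -1.23  2.21  0.97  0.19  1.42]
[ 1.5   0.57 -1.1   2.17  0.39  0.13  1.94]
[ 1.43  0.56 -1.06  2.13  0.37  0.14  1.93]
[ 1.34  0.56 -1.    2.1   0.35  0.14  1.92]
40 0 1 XXXXX..XXXX
40 0.3 0 XXXXXXXXXXX
40 0.3 1 XXXXXXXXXXX
50 -0.5 0 .......XXXX
50 -0.5 1 .......XXXX
50 -0.3 0 .....XXXXXX
50 -0.3 1 .....XXXXXX
50 0 0 .XXXXXXXXXX
50 0 1 .XXXXXXXXXX
50 0.3 0 XXXXXXXXXXX
50 0.3 1 XXXXXXXXXXX
```

Run:
```python
from h import *
hz=np.array([.0525,.0625])
def tcp(a,tilt):
    off=.011*np.array([np.cos(tilt),np.sin(tilt)]); r=.1195-.006*max(0,min(1,a)); t=hz+r*np.array([-np.cos(a),np.sin(a)])-off; return S([t[0],-.06,t[1]])
for tilt in (25,30,35,40,45):
  for dy in (-.3,0,.3,.5,.7):
   for flip in (0,1):
    q=down(P[2]+dy,np.radians(tilt))
    if flip: q=(R.from_quat(q)*R.from_euler('z',np.pi)).as_quat()
    J=[bot.inverse_kinematics(p,q) for p in [S([-.14,-.06,.14]),S([-.125,-.06,.038])]+[tcp(a,np.radians(tilt)) for a in np.linspace(-.147,1.7,9)]]
    if any(j is None for j in J): continue
    J=np.array(J); d=abs(np.diff(J,axis=0)).max(1)
    print(tilt,dy,flip,d.round(2), "j6",J[:,5].min().round(2),J[:,5].max().round(2),"j5",J[:,4].min().round(2),J[:,4].max().round(2))
```

```text
25 -0.3 0 [4.52 0.35 3.16 2.38 0.23 0.22 0.18 0.14 0.08 0.05] j6 0.16 0.4 j5 -1.12 4.34
25 -0.3 1 [1.31 0.09 0.34 0.68 0.11 0.07 0.05 0.05 0.06 0.07] j6 0.15 0.45 j5 0.38 1.69
25 0 0 [0.32 0.18 0.1  0.14 0.15 0.13 0.12 0.1  0.07 0.11] j6 0.12 0.48 j5 -0.88 -0.28
25 0 1 [0.45 0.14 0.12 0.1  0.07 0.06 0.05 0.05 0.07 0.08] j6 0.13 0.55 j5 0.45 0.68
25 0.3 0 [0.28 0.13 0.07 0.07 0.07 0.08 0.08 0.08 0.07 0.05] j6 0.32 0.63 j5 -0.6 -0.34
25 0.3 1 [5.03 0.12 0.11 0.12 4.97 0.05 0.05 0.05 0.06 0.07] j6 0.52 0.67 j5 -1.2 0.39
25 0.5 0 [0.26 0.1  0.07 0.06 0.05 0.06 0.07 0.07 0.06 0.05] j6 0.46 0.74 j5 -0.52 -0.34
25 0.5 1 [0.43 0.09 0.09 0.12 0.11 0.07 5.25 0.05 0.05 0.06] j6 0.7 0.83 j5 -1.1 0.32
25 0.7 0 [0.24 0.09 0.06 0.06 0.05 0.05 0.06 0.06 0.06 0.05] j6 0.57 0.86 j5 -0.44 -0.33
25 0.7 1 [0.4  0.13 0.11 0.1  0.1  0.09 0.06 0.07 0.1  0.08] j6 0.8 1.04 j5 -1.01 -0.59
30 -0.3 0 [3.74 0.25 0.1  2.04 5.69 0.23 0.23 0.2  0.09 0.09] j6 0.13 0.28 j5 -1.28 4.41
30 -0.3 1 [1.73 0.24 0.38 0.43 0.44 0.7  0.06 0.05 0.07 0.08] j6 0.14 0.55 j5 0.38 2.11
30 0 0 [2.16 0.1  2.39 0.1  0.11 0.12 0.11 0.09 
[... 1712 characters left out ...]
7 0 [0.24 0.1  0.06 0.05 0.05 0.05 0.06 0.06 0.05 0.05] j6 0.62 0.88 j5 -0.62 -0.46
40 0.7 1 [0.26 0.1  0.07 0.08 0.08 0.07 0.06 0.05 0.04 0.05] j6 0.9 1.0 j5 -1.03 -0.78
45 0.3 0 [0.26 0.1  0.08 0.07 0.06 0.05 0.05 0.06 0.07 0.07] j6 0.2 0.52 j5 -0.83 -0.73
45 0.3 1 [0.34 4.62 4.74 0.11 0.29 0.08 0.08 0.06 0.05 0.05] j6 0.17 0.8 j5 -1.3 0.37
45 0.5 0 [0.23 0.1  0.06 0.05 0.05 0.04 0.05 0.06 0.06 0.05] j6 0.44 0.71 j5 -0.68 -0.58
45 0.5 1 [0.28 0.1  0.08 0.08 0.08 0.08 0.07 0.06 0.05 0.05] j6 0.82 0.94 j5 -1.25 -0.98
45 0.7 0 [0.22 0.09 0.05 0.05 0.04 0.04 0.05 0.05 0.05 0.05] j6 0.64 0.89 j5 -0.63 -0.45
45 0.7 1 [0.23 0.09 0.07 0.07 0.07 0.07 0.06 0.05 0.04 0.05] j6 0.95 1.06 j5 -1.05 -0.84
```

Run:
```python
from h import *
T=np.radians(40); q=down(P[2]+.32,T); hz=np.array([.0525,.0625]); off=.011*np.array([np.cos(T),np.sin(T)])
def tcp(a):
    r=.1195-.006*max(0,min(1,a)); t=hz+r*np.array([-np.cos(a),np.sin(a)])-off; return S([t[0],-.06,t[1]])
print(bot.get_state()["opening"])
bot.goto(S([-.14,-.06,.14]),q); bot.servo_line(S([-.125,-.06,.038]),.2); bot.servo_line(tcp(-.147),.1)
print(bot.get_state()["force"].round(1)); shot("side","s1.png")
for a in np.linspace(-.147,1.70,8)[1:]:
    p=tcp(a); bot.servo_line(p,.15); s=bot.get_state(); print(s["tool_pos"].round(3),p.round(3),s["force"].round(1),round(s["time"],1))
shot("side","s2.png")
import cv2
a=[cv2.resize(cv2.imread(f'pics/s{i}.png')[140:290,290:490],(400,300)) for i in (1,2)]
cv2.imwrite('pics/sa.png',np.hstack(a))
```

```text
0.003414859750715871
[-2.5 -2.9 -1.9]
[ 0.444 -0.281  0.07 ] [ 0.444 -0.281  0.069] [-1.1  0.3 -0.6] 11.0
[ 0.453 -0.28   0.099] [ 0.453 -0.28   0.099] [-0.3 -0.1 -1.2] 11.3
[ 0.469 -0.278  0.124] [ 0.469 -0.278  0.125] [-0.5 -0.3 -0.9] 11.7
[ 0.491 -0.275  0.145] [ 0.491 -0.275  0.145] [-1.6 -0.3 -1.2] 12.0
[ 0.517 -0.272  0.159] [ 0.517 -0.272  0.16 ] [-0.7  0.7 -0.9] 12.4
[ 0.545 -0.269  0.167] [ 0.546 -0.269  0.168] [-0.9 -0.3 -0.4] 12.7
[ 0.575 -0.265  0.167] [ 0.576 -0.265  0.168] [-0.   0.2  0.4] 13.1
```

View pics/sa.png

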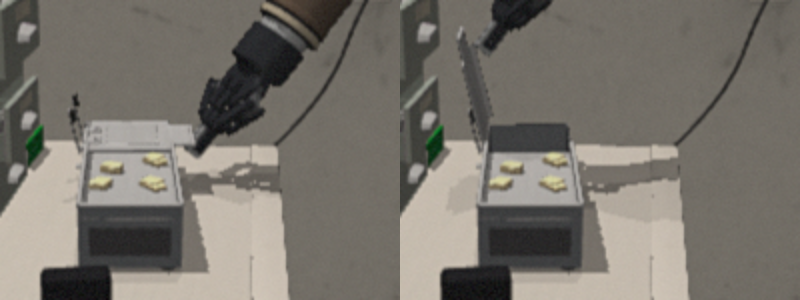

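The first image shows the tip under the lip. The second shows the lid leaning back on its stop and the box open. Next I'll retract and take the scraper.

Run:
```python
from h import *
s=bot.get_state(); bot.servo_line(s["tool_pos"]+[-.12,-.01,.06],.25)
c,_=shot("top"); marks("top",c,["lip","lid_hinge","box_floor"])
q=down(.26); c0=np.array([.514,.119])
bot.goto([*c0,.17],q); bot.gripper_to(.7)
bot.servo_line([*c0,.031],.2); print(bot.get_state()["force"].round(1))
bot.gripper_to(0,60); s=bot.get_state(); print(s["opening"],s["finger_force"],s["tool_pos"],s["force"].round(1),s["time"])
bot.servo_line([*c0,.19],.2); s=bot.get_state(); print(s["opening"],s["finger_force"],s["force"].round(1))
c,_=shot("side","s3.png"); marks("side",c,["lip","lid_hinge","scraper","tray_edge"])
p=[S([0,y,.19]) for y in(.175,.0)]
print([bot.inverse_kinematics(S([0,y,z]),down(P[2])) is not None for y in (.178,.08,-.006) for z in (.2,.09)])
bot.goto(S([0,.176,.19]),down(P[2])); print(bot.get_state()["time"],bot.get_state()["tool_pos"])
c,_=shot("wrist"); marks("wrist",c,["scraper","tray_edge","lip"])
for n in ("side",):
    c,im=shot(n,"s4.png"); marks(n,c,["scraper"])
a=[cv2.imread(f'pics/s{i}.png')[60:360,230:530] for i in (3,4)]
cv2.imwrite('pics/sb.png',np.hstack(a))
```

```text
top lip 0.75 [ 0.6024 -0.259   0.1905] [453. 207.]
top lid_hinge 0.72 [ 0.5678 -0.2626  0.0646] [440. 231.]
top box_floor 0.92 [ 0.5182 -0.2672  0.0079] [437. 255.]
[ 0.4  0.1 -0.2]
0.2942297819058614 59.02103841304779 [0.51471736 0.11921359 0.03203094] [-0.7 -0.7  7.9] 17.9917
0.2961673728999062 58.95406186580658 [-0.5  0.4 -2.5]
side lip none
side lid_hinge 0.39 [ 0.5129 -0.2669  0.0096] [354. 228.]
side scraper 0.56 [0.5178 0.1199 0.1555] [323. 222.]
side tray_edge 0.6 [ 0.5038 -0.2087  0.0612] [355. 215.]
[True, True, True, True, True, True]
19.8667 [ 0.48950138 -0.03818372  0.18998715]
wrist scraper 0.84 [ 0.4901 -0.0412  0.1538] [323. 282.]
wrist tray_edge 0.62 [ 0.5104 -0.2149  0.0582] [575. 222.]
wrist lip none
side scraper 0.79 [ 0.4934 -0.0347  0.1586] [350. 195.]
```

View pics/sb.png

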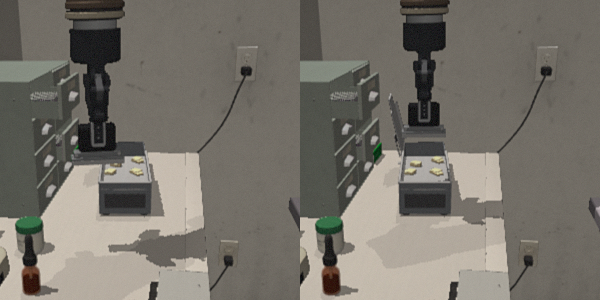

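The scraper is held level above the tray and the lid stays open. I'll lower it close above the upstands and check the side clearance.

Run:
```python
from h import *
bot.servo_line(S([0,.168,.112]),.2,); bot.dwell(.2)
c,im=shot("wrist","w4.png"); marks("wrist",c,["scraper"])
print(bot.get_state()["tool_pos"])
for x in(-.048,.048): print([pix(c,S([x,y,.075])).round(0) for y in (0,.15,.197)])
for x in(-.042,.042): print(pix(c,S([x,.156,.0815])).round(0))
```

```text
wrist scraper 0.64 [ 0.4929 -0.0451  0.0771] [316. 280.]
[ 0.49105649 -0.045783    0.11289704]
[array([643., 367.]), array([352., 367.]), array([261., 367.])]
[array([699., 184.]), array([358., 184.]), array([251., 184.])]
[342. 365.]
[345. 201.]
```

View pics/w4.png

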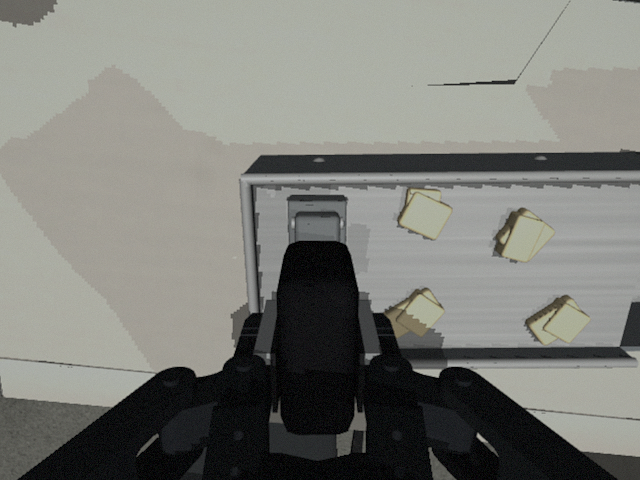

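The scraper foot's far end shows at about row 197. The far rim is at rows 173–184 and the near rim at about 348–367. I'll measure the rim edges precisely to get the lateral offset.

Run:
```python
from h import *
c=cp("wrist"); g=cv2.imread('pics/w4.png',0).astype(int)
for u in (380,480,575): print(u,g[164:192,u-2:u+3].mean(1).astype(int).tolist(), g[340:374,u-2:u+3].mean(1).astype(int).tolist())
for x in(-.051,-.048,.048,.051): print(x,[pix(c,S([x,y,.075])).round(1) for y in (.03,.13)],pix(c,S([x,.03,.060])).round(1))
s=bot.get_state()["tool_pos"]; b=s[2]-.0315
for z in (b,b+.012): print(pix(c,S([.042,.168,z])).round(1),pix(c,S([.042,.156,z])).round(1),pix(c,S([.042,.180,z])).round(1))
print(g[186:215,300].tolist(),g[186:215,318].tolist()); print(g[203,280:360].tolist())
```

```text
380 [45, 44, 46, 44, 44, 45, 43, 41, 76, 117, 134, 147, 160, 173, 171, 161, 147, 132, 113, 86, 83, 101, 97, 129, 160, 159, 158, 159] [19, 18, 21, 30, 27, 22, 28, 30, 31, 33, 37, 41, 42, 61, 59, 12, 12, 10, 12, 6, 10, 13, 13, 10, 10, 14, 11, 9, 11, 12, 12, 11, 10, 16]
480 [44, 43, 45, 46, 44, 44, 38, 72, 114, 133, 144, 152, 159, 164, 160, 147, 133, 118, 93, 86, 104, 106, 104, 108, 139, 164, 162, 163] [154, 152, 154, 156, 153, 148, 146, 121, 57, 41, 42, 44, 44, 43, 45, 45, 44, 42, 49, 74, 102, 122, 137, 150, 160, 164, 154, 140, 150, 172, 170, 170, 172, 165]
575 [41, 40, 43, 44, 44, 41, 70, 107, 128, 142, 151, 155, 155, 153, 148, 136, 120, 96, 82, 95, 117, 149, 157, 156, 157, 156, 157, 158] [151, 153, 152, 148, 145, 146, 128, 74, 40, 42, 43, 41, 44, 42, 41, 44, 36, 34, 62, 94, 115, 131, 142, 152, 157, 151, 137, 127, 142, 172, 171, 169, 169, 168]
-0.051 [array([583.9, 371.8]), array([390.5, 371.9])] [567.3 354.4]
-0.048 [array([585.1, 366.9]), array([390.8, 367. ])] [568.4 349.7]
0.048 [array([631.2, 182.9]), array([403.3, 183.1])] [608.4 176.3]
0.051 [array([632.9, 176.1]), array([403.8, 176.3])] [609.9 170. ]
[316.8 200.1] [344.7 200.1] [288.8 200.1]
[316.7 207.5] [346.6 207.4] [286.9 207.5]
[87, 82, 84, 116, 150, 143, 143, 147, 122, 40, 50, 45, 49, 42, 29, 72, 112, 117, 117, 114, 117, 115, 116, 116, 106, 76, 44, 45, 48] [81, 115, 148, 147, 145, 142, 142, 145, 122, 57, 45, 43, 44, 46, 62, 90, 109, 113, 118, 115, 115, 115, 115, 116, 112, 77, 39, 47, 52]
[146, 149, 146, 145, 145, 149, 157, 133, 80, 106, 115, 117, 116, 114, 113, 111, 114, 114, 115, 113, 117, 116, 116, 115, 119, 119, 117, 116, 118, 117, 118, 118, 115, 117, 117, 117, 114, 114, 113, 115, 116, 113, 115, 118, 115, 114, 115, 117, 114, 117, 118, 115, 116, 117, 113, 115, 118, 115, 113, 115, 117, 118, 116, 115, 107, 95, 89, 134, 165, 160, 162, 160, 163, 159, 165, 164, 163, 163, 158, 162]
```

The tray and scraper are shifted equally in the picture, so they're centred relative to each other. The tray is rotated about 0.009 rad more than my estimate, so I'll correct the path for that, lower the scraper and sweep.

```bash
cat > sweep.py <<'E'
from h import *
q=down(P[2]+.009)
def A(y,z): return S([.009*(.168-y),y,z])
s=bot.get_state(); f0=s["force"].copy(); z=.0955
bot.servo_line(A(.168,z),.1,frame=None)
while z>.086:
    f=bot.get_state()["force"]; 
    if f[2]-f0[2]>4: break
    z-=.001; bot.servo_line(A(.168,z),.02)
print("contact z",z,bot.get_state()["tool_pos"],(f-f0).round(1))
for y in (.12,.08,.04,.015,-.004):
    bot.servo_line(A(y,z),.08); s=bot.get_state(); print(y,s["tool_pos"].round(4),(s["force"]-f0).round(1),round(s["time"],1))
bot.servo_line(A(.03,z),.12); c,_=shot("wrist","w5.png"); marks("wrist",c,["chip_1"],5)
shot("side","s5.png")
E
python3 sweep.py
```

```text
contact z 0.0915 [ 0.49057115 -0.04576513  0.09202219] [-2.1  0.7  6.8]
0.12 [ 0.4977 -0.0947  0.092 ] [1.  2.3 8.1] 23.1
0.08 [ 0.5026 -0.1345  0.092 ] [2.5 1.6 7.9] 23.7
0.04 [ 0.5075 -0.1742  0.0921] [1.7 1.8 8.1] 24.4
0.015 [ 0.5106 -0.1994  0.092 ] [1.7 1.2 7.8] 24.8
-0.004 [ 0.5127 -0.2185  0.092 ] [0.4 1.6 8.7] 25.2
wrist chip_1 0.75 [ 0.509  -0.2181  0.017 ] [380. 258.]
wrist chip_1 0.74 [ 0.5236 -0.2553  0.0153] [450. 240.]
wrist chip_1 0.7 [ 0.4899 -0.2429  0.019 ] [418. 294.]
wrist chip_1 0.69 [ 0.5488 -0.2206  0.0181] [398. 190.]
```

View pics/w5.png

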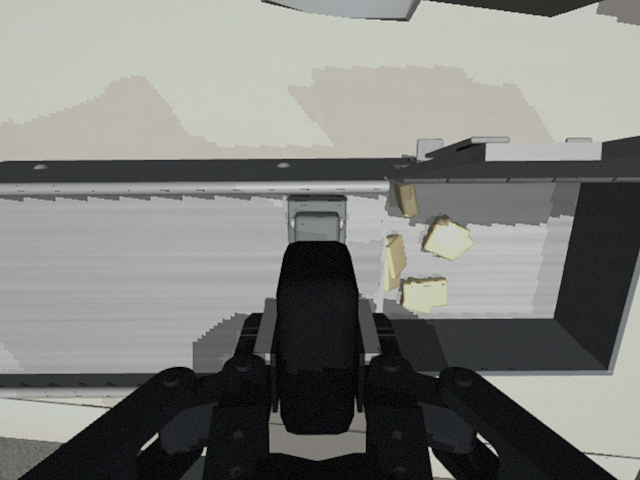

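All four chips lie in the box at about (405,200), (447,240), (392,262) and (425,295), and the tray is clear. I'll move the scraper to mid-tray, release it and verify.

Run:
```python
from h import *
z=.0915
def A(y,z): return S([.009*(.168-y),y,z])
bot.servo_line(A(.09,z),.12); bot.gripper_to(.6); bot.dwell(.2)
bot.servo_line(A(.09,.20),.15); s=bot.get_state(); bot.servo_line(s["tool_pos"]+[-.08,0,.1],.25); bot.dwell(.3)
c,_=shot("wrist","w6.png"); marks("wrist",c,["scraper","lip","pot","bottle"]); marks("wrist",c,["chip_1"],5)
c,_=shot("top","t6.png"); marks("top",c,["scraper","lip","pot","bottle"]); marks("top",c,["tissue_cassette_1"],2)
c,_=shot("side","s6.png"); print(bot.get_state()["time"])
a=[cv2.resize(cv2.imread('pics/w6.png'),(400,300)),cv2.imread('pics/s6.png')[120:420,170:570]]
cv2.imwrite('pics/fin.png',np.hstack(a))
```

```text
wrist scraper 0.56 [ 0.5052 -0.1246  0.056 ] [331.  92.]
wrist lip none
wrist pot 0.41 [ 0.5125 -0.2104  0.0573] [429.  96.]
wrist bottle 0.25 [ 0.5204 -0.2688  0.0039] [475.  94.]
wrist chip_1 0.8 [ 0.5221 -0.2527  0.0172] [464.  90.]
wrist chip_1 0.69 [ 0.5443 -0.2198  0.0157] [435.  61.]
wrist chip_1 0.65 [ 0.4911 -0.2432  0.0166] [447. 122.]
wrist chip_1 0.45 [ 0.5073 -0.2235  0.0175] [431. 102.]
wrist chip_1 0.34 [ 0.5022 -0.1256  0.0546] [331.  96.]
top scraper 0.63 [ 0.5055 -0.1193  0.0559] [374. 261.]
top lip 0.56 [ 0.5992 -0.2602  0.187 ] [453. 208.]
top pot 0.74 [ 0.6329  0.1378 -0.0026] [258. 210.]
top bottle 0.56 [0.5891 0.2627 0.0037] [203. 230.]
top tissue_cassette_1 0.64 [0.4513 0.2913 0.0005] [191. 291.]
top tissue_cassette_1 0.51 [ 0.5558  0.3367 -0.0007] [171. 245.]
29.5167
```

View pics/fin.png

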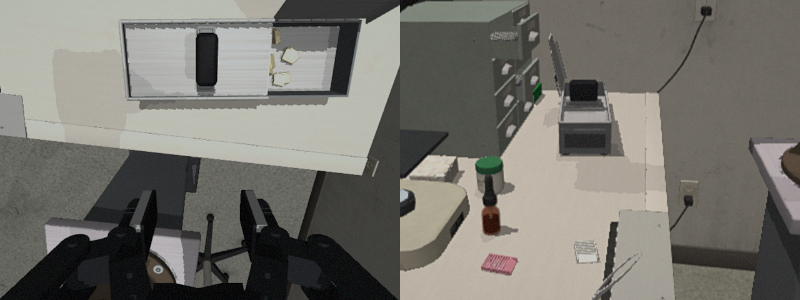

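The scraper stands upright on the clear tray, the chips are in the box, the lid is open and the bystander items haven't moved.

```bash
python3 -c "
from cell import bot; print(bot.sign_off())"
```

```text
the job is handed in; nothing more can be done
None
```

The job is handed in at about 30 s: the lid rests open on its stop, all four trimmings are in the box, the scraper stands released on the clear tray, and the cassettes, pot and bottle were not moved.

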